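Clear the inking stone: sweep the print stamps into the wash tray

ROBOT

A 6-joint arm with a two-finger parallel gripper is mounted at the origin on the work surface. World frame = base frame: x ahead of the robot, y to its left, z up, the work surface at z = 0. Lengths are in mm, angles in rad, forces in N, time in s.
With the tool pointing down it reaches from about 275 to 750 mm from the base axis. Payload 10.2 kg.
Tool frame: the origin (TCP) lies midway between the tips of the shut fingers; the grasp point (between the pads) lies grip_depth behind it (grip_depth is the distance from the TCP to the grasp point, in mm); z points along the fingers, y is the line along which they close (so a half turn about z gives the same grasp; the last joint's range is limited). The gripper opens to 85 mm and grips with 20 to 120 N. Pads are 22 mm wide; open, the fingers measure 114 mm over their backs; the gripper's body (76 mm by 85 mm) begins 54 mm behind the grasp point. The pads swing forward as they close: fully open they stand 13 mm farther back than shut.
Start: joints at [0.899, 0.313, 1.498, -0, 1.331, -0.223], TCP at [227.802, 473.009, 231.294] pointing down, gripper open.
Joint ranges: [-2.94, 2.94], [-0.97, 2.17], [0.19, 2.56], [-1.23, 4.37], [0.02, 3.11], [-2.88, 2.88]. Speed limits (rad/s): [2.39, 2.39, 3.01, 3.14, 3.14, 3.14].

INTERFACE

Orientations are given as a unit quaternion [w, x, y, z].
In Python, from rig import * gives the robot as it stands.
- The arm moves only by the tool servo_tool, never from a script. Its argument "commands" is a list of rows, each a list of 3 entries, a list of its own where there are three numbers: the gripper command: -1 is fully open, 1 is shut, values between are in proportion, then the shift along the tool's x, y, z in m, then the turn, a rotation vector about the tool's x, y, z in units of 6 degrees (1.0 is 6 degrees). In form: [[grip, [dx, dy, dz], [ax, ay, az]], ...]. A call has 1 to 10 rows; each row shifts and turns the commanded pose from where the row before left it, along the tool's axes as they then stand; what a row does not reach is not made up. A row lasts 1/12 s, in which the tool goes at most 41.7 mm and 7.16 degrees, less where a joint would pass 70% of its speed; a pose out of reach is approached as far as the arm can. A call is refused whole if a number of a shift passes 0.0417 or a number of a turn 1, either way. A call with a gripper value outside its range is refused whole. The fingers move at their own pace and stop on an object; "squeeze" is the grip in N (left out, the last holds). Time passes only in rows, so rows that do not move let the fingers close. It gives the time, the measured TCP pose, the force, the opening and the grip force at its end, in the units of the state.
- sense(): the state, without advancing time (a new reading comes with each control period).
- capture(name): name is "scene" or "top" or "wrist"; returns a dict with "pixels" (400x640x3 uint8, red, green, blue), "z_map" (400x640 float32, mm along the optical axis (not along the pixel's ray), 0 where there is no reading), "fx", "fy", "cx", "cy" (pixels), "rvec" (rotation vector, rad) and "tvec" (3), from world to camera coordinates, as OpenCV has them; the wrist camera has in their place "T_tool_cam" (4x4, takes a point from camera to tool coordinates, whose origin is the TCP and whose axes are the flange's). Camera axes: x right, y down, z forward; pixel columns grow to the right and rows downward; lengths in mm; the calibration is good to about 2 mm. A picture is of the moment at which its call begins: read the wrist's pose just before it.
- finish_job(): hands the job in; it is judged then, once.
The state is a dict: "time_s": time; "joints": joint angles; "dq": joint speeds; "tau": joint torques, N m; "eef_pos": TCP position; "ee_rot": TCP orientation; "force": force on the tool from outside, world axes, zero at the start; "wrist_torque": the same for the moment, N m; "grip_width": opening from 0.0 (shut) to 1.0 (fully open); "grip_force": force on a finger pad.
Only numpy, scipy, OpenCV 4.12 (cv2) and the standard library are available. Lean on these libraries where they do the work, as an engineer would, in place of code of your own. Each camera call takes 0.05 s, during which the arm holds its last target. There are 200 camera calls.

TASK

Clear the marble inking stone for the next print: with the fingers closed, gently sweep the three small wooden print stamps across the stone and over its edge into the open steel tray beside it, so that all three lie in the tray. Only push them - do not squeeze, pick up or carry any - and leave the ink tin, ink knife, brayer and solvent can where they are.

Things in the scene. Friction and masses are not known exactly. Their poses are not given: they have to be found in the camera images.
- stone: Fixed pale marble inking slab, 400 mm (its own x) x 300 mm (its own y) x 35 mm thick, lying on the bench. Origin at the centre of its underside, on the bench top; its upper face is 35 mm higher, flat, with no rim. Its place and yaw (up to about 0.25 rad) vary. The tray and the pile of card lie along its two 400 mm sides, one on its +y side and one on its -y side; which is which varies.
- tray: Fixed empty dark-steel open tray, 240 mm (x) x 150 mm (y) x 27 mm high, walls and floor 4 mm thick, so its rim is 8 mm lower than the stone's face. It stands on the bench with its long side against the stone's edge (3 mm gap) and its axes parallel to the stone's. Origin at the centre of its underside; its centre is 228 mm from the stone's centre along the stone's y, and up to 30 mm off to either side along the stone's x.
- card: Fixed pile of card, 240 x 150 x 27 mm, lying along the stone's other long side, with paper on top. Origin at the centre of its underside. The stamps do not belong on it.
- long_stamp_center (a point): The long stamp. Wood block with a dark rubbery printing face on top and a shallow pattern in it, 54 x 28 mm and 24 mm high (it weighs 12 to 35 g), lying flat, face up, on the stone at any yaw. The point is its centre, half-way up (12 mm over the stone while it lies flat); the point's x runs along the 54 mm side.
- mid_stamp_center (a point): The middle-sized stamp. Wood block with a dark rubbery printing face on top and a shallow pattern in it, 40 x 28 mm and 24 mm high (it weighs 12 to 35 g), lying flat, face up, on the stone at any yaw. The point is its centre, half-way up (12 mm over the stone while it lies flat); the point's x runs along the 40 mm side.
- square_stamp_center (a point): The square stamp. Wood block with a dark rubbery printing face on top and a shallow pattern in it, 30 x 30 mm and 24 mm high (it weighs 12 to 35 g), lying flat, face up, on the stone at any yaw. The point is its centre, half-way up (12 mm over the stone while it lies flat); the point's x runs along the sides (one pair).
- tin: Bystander: small round ink tin, 57 mm in diameter, 45 mm high, standing loose on the stone near its +x end (about 160 mm from the stone's centre). Origin at the centre of its underside.
- ink_knife: Bystander: ink knife (spatula) 180 mm long, lying loose on the stone, along its y, near its -x end (about 165 mm from the stone's centre). Low, under 30 mm. Origin at the underside, near mid-length.
- brayer: Bystander: hand roller lying loose on the bench to the robot's right, black roller 90 mm wide and 36 mm in diameter, wooden handle, about 160 mm long in all. Origin on the bench under the roller.
- solvent_can: Bystander: upright metal can 90 mm in diameter, 160 mm high, loose on the bench to the robot's left. Origin at the centre of its underside.

How it is judged (in metres and radians):
At the end, for the whole second after the job is handed in: All three stamps are inside the tray: centres between its inner walls (within 116 mm along its x and 71 mm along its y of its centre) and less than 50 mm above its underside, at rest (under 20 mm/s); the ink tin, ink knife, brayer and solvent can are within 15 mm of where they started (x of long_stamp_center in the frame of tray between -0.116 and 0.116 m and y of long_stamp_center in the frame of tray between -0.071 and 0.071 m and z of each of long_stamp_center, mid_stamp_center, square_stamp_center in the frame of tray below 0.05 m and linear speed of each of long_stamp, mid_stamp, square_stamp below 0.02 m/s and x of mid_stamp_center in the frame of tray between -0.116 and 0.116 m and y of mid_stamp_center in the frame of tray between -0.071 and 0.071 m and x of square_stamp_center in the frame of tray between -0.116 and 0.116 m and y of square_stamp_center in the frame of tray between -0.071 and 0.071 m and distance of each of tin, ink_knife, brayer, solvent_can from where it was at the start of the episode below 0.015 m); the robot touches nothing.
It fails at once if a stamp is lifted (its centre more than 20 mm above where it lies on the stone) (height (world z) of any of long_stamp_center, mid_stamp_center, square_stamp_center above 0.067 m).
It fails at once if a stamp is squeezed or pressed hard (over 20 N from the fingers) (contact force between the fingers and long_stamp above 20 N or contact force between the fingers and mid_stamp above 20 N or contact force between the fingers and square_stamp above 20 N).
It fails at once if the ink tin, ink knife, brayer or solvent can is shifted by more than 15 mm (distance of any of tin, ink_knife, brayer, solvent_can from where it was at the start of the episode above 0.015 m).
It also fails if it takes over 64 s, if anything falls off the work surface, if the arm or the gripper's body presses on something with over 40 N, if the wrist force passes 120 N, or if a joint passes its speed limit or range.

## Working session

There is one attempt and no reset: what is moved stays moved. The work goes in short steps, Python scripts to look and compute and a tool call to move; the robot and the scene stay as the last step left them, time stands still between calls to the robot, and variables do not carry over. Pictures are saved under pics/ and viewed, at most 10 in all, crops included, and the job is handed in when it is done.

Besides the shell and the picture viewer there is one more tool, called as name(argument=value, ...) on one line, values as JSON. servo_tool: Moves the arm, as the interface text tells. Its arguments: {"type":"object","properties":{"commands":{"type":"array"},"squeeze":{"type":"number"}},"required":["commands"]}

```bash
mkdir -p pics; ls
python3 - <<'E'
from rig import *
import cv2,numpy as np,pickle
s=sense();print(s)
d={n:capture(n) for n in("top","scene")}
pickle.dump(d,open('c0.pkl','wb'))
for n in d: cv2.imwrite(f'pics/{n}0.png',d[n]["pixels"][:,:,::-1]); print(n,d[n]["rvec"],d[n]["tvec"],d[n]["fx"])
E
```

```text
pics
{'time_s': 0.0, 'joints': array([ 8.98586520e-01,  3.13464046e-01,  1.49844728e+00,  6.64501430e-06,
        1.33098235e+00, -2.23411529e-01]), 'dq': array([ 0.00032178,  0.00110152, -0.00039191, -0.00055957, -0.00025417,
       -0.00148246]), 'tau': array([ 6.40170420e-04, -4.12262571e+01, -2.59749752e+01, -1.27526141e-04,
        4.01807134e-03,  3.67183088e-05]), 'eef_pos': array([227.64026762, 472.79648916, 230.72404491]), 'ee_rot': array([-2.84576254e-04,  2.22521330e-01,  9.74927605e-01, -5.84973126e-04]), 'force': array([-0.11695363, -0.26917303, -0.22062699]), 'wrist_torque': array([ 0.02008243, -0.00546334, -0.01255215]), 'grip_force': 0.0, 'grip_width': 1.0005273149731628}
top [ 2.14241571 -2.12065763  0.14124202] [  -6.09567497  561.11937927 1587.64537349] 506.96079917002083
scene [ 0.77074193  2.67923929 -0.99577088] [ 478.68202976 -185.91101203 1608.05538916] 492.9700053790057
```

View pics/top0.png

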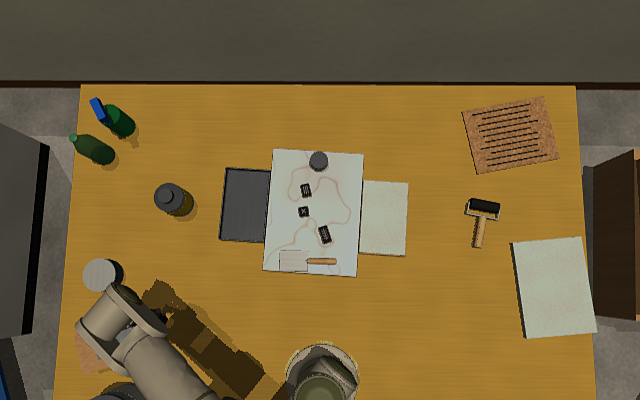

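View pics/scene0.png

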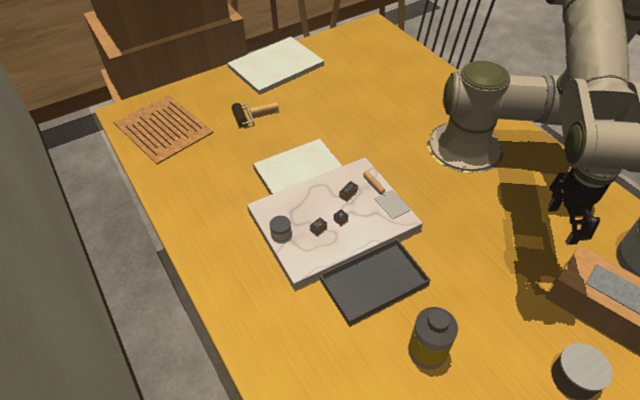

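The top view has world +x up and +y left. The stone is at about (313,213), the tray on its left (+y) at (245,205) and the card on its right. The stamps are at (306,190), (304,211) and (324,235), the tin at (318,160) and the knife at (305,261). The scene view agrees.

```bash
cat > h.py <<'E'
import cv2,numpy as np
def ray(c,uv,z):
    R=cv2.Rodrigues(np.array(c["rvec"],float))[0];t=np.array(c["tvec"],float).ravel()
    uv=np.atleast_2d(np.array(uv,float))
    d=np.c_[(uv[:,0]-c["cx"])/c["fx"],(uv[:,1]-c["cy"])/c["fy"],np.ones(len(uv))]@R
    o=-R.T@t
    return o+d*((z-o[2])/d[:,2])[:,None]
def blobs(c,mask,z,amin,amax):
    out=[]
    for k in cv2.findContours(mask.astype(np.uint8),cv2.RETR_EXTERNAL,cv2.CHAIN_APPROX_NONE)[0]:
        a=cv2.contourArea(k)
        if amin<a<amax:
            p=ray(c,k[:,0],z)[:,:2].astype(np.float32)
            out.append((k[:,0].mean(0).round(1),a,cv2.minAreaRect(p)))
    return out
E
python3 - <<'E'
import pickle;from h import *
d=pickle.load(open('c0.pkl','rb'));c=d["top"];im=c["pixels"].astype(int);v=im.max(2)
sat=im.max(2)-im.min(2)
print(im[205,245],im[180,340],im[200,380],im[211,304],im[160,318])
roi=np.zeros(v.shape,bool);roi[140:285,210:420]=1
pale=roi&(im.min(2)>110)
pale=cv2.morphologyEx(pale.astype(np.uint8),cv2.MORPH_CLOSE,np.ones((5,5)))
for z in(35,):
  print('stone?',[ (b[0],b[1],b[2]) for b in blobs(c,pale,z,500,1e6)])
dark=roi&(v<100)
print('tray',[b for b in blobs(c,dark,27,1500,1e5)])
r2=dark.copy();r2[:,:275]=0
for b in blobs(c,r2,59,25,1000):print(b)
print('zmap h at', [ (c["z_map"][p],) for p in((190,306),(180,340),(205,245),(300,200))])
E
```

```text
[72 72 71] [171 173 158] [172 173 152] [74 75 76] [73 73 73]
stone? [(array([331.3, 209.6]), 14055.5, ((526.294677734375, -43.349334716796875), (447.4645080566406, 397.6902160644531), 86.55707550048828))]
tray [(array([245.3, 206.2]), 3305.0, ((544.9066162109375, 257.7803039550781), (152.55776977539062, 254.71871948242188), 86.57487487792969))]
(array([324.5, 234.4]), 145.0, ((453.0964660644531, -5.033832550048828), (54.9532470703125, 29.965513229370117), 19.071247100830078))
(array([303.3, 211.1]), 87.0, ((526.6550903320312, 64.0084228515625), (32.137184143066406, 31.846118927001953), 0.9438700675964355))
(array([305.5, 190.3]), 105.0, ((594.2825317382812, 57.67680358886719), (43.383358001708984, 29.818140029907227), 13.23996639251709))
(array([318.3, 161.3]), 272.5, ((689.9219360351562, 18.49581527709961), (66.14488983154297, 58.08785629272461), 0.6146275401115417))
zmap h at [(np.float32(1622.902),), (np.float32(1651.6409),), (np.float32(1670.7125),), (np.float32(1631.9917),)]
```

Run:
```python
import pickle;from h import *
d=pickle.load(open('c0.pkl','rb'));c=d["top"]
# height map from depth
R=cv2.Rodrigues(np.array(c["rvec"],float))[0];t=np.array(c["tvec"],float).ravel()
v,u=np.mgrid[140:285,210:420];z=c["z_map"][140:285,210:420]
P=np.stack([(u-c["cx"])/c["fx"]*z,(v-c["cy"])/c["fy"]*z,z],-1)
W=(P-t)@R
st=W[(abs(W[...,2]-35)<4)&(z>0)]
print('stone n',len(st),cv2.minAreaRect(st[:,:2].astype(np.float32)))
fl=W[(W[...,2]>-1)&(W[...,2]<15)&(c["pixels"][140:285,210:420].max(2)<110)&(u<272)]
print('trayfloor',len(fl),cv2.minAreaRect(fl[:,:2].astype(np.float32)))
for p in((190,306),(211,303),(234,324),(205,245),(161,318)): print(W[p[0]-140,p[1]-210].round(1))
```

```text
stone n 7679 ((530.45361328125, 30.794525146484375), (601.0137329101562, 399.6400451660156), 86.61438751220703)
trayfloor 2588 ((553.0321655273438, 261.5248718261719), (156.10096740722656, 248.9436798095703), 86.60903930664062)
[594.8  55.7  57.7]
[526.3  63.8  61.9]
[453.8  -3.7  62.5]
[551.9 258.9   7.2]
[684.9  17.8  79.9]
```

servo_tool(commands=[[1, [0, 0, 0], [0, 0, 0.94]], [1, [0, 0, 0], [0, 0, 0.94]], [1, [0, 0, 0], [0, 0, 0.94]], [1, [0, 0, 0], [0, 0, 0.94]], [1, [0, 0, 0], [0, 0, 0.94]], [1, [0, 0, 0], [0, 0, 0.94]], [1, [0, 0, 0], [0, 0, 0.94]], [1, [0, 0, 0], [0, 0, 0.94]], [1, [0, 0, 0], [0, 0, 0.94]], [1, [0, 0, 0], [0, 0, 0.94]]], squeeze=20)

```text
time_s: 0.93
eef_pos: [227.7, 472.9, 230.9]
ee_rot: [0.0, 0.659, 0.752, -0.0]
force: [0.3, -0.5, -0.3]
grip_width: 0.001
grip_force: 0.0
```

servo_tool(commands=[[1, [0, 0, 0], [0, 0, 0.94]], [1, [0, 0, 0], [0, 0, 0.94]], [1, [-0.027, 0.02, 0], [0, 0, 0]], [1, [-0.027, 0.02, 0], [0, 0, 0]], [1, [-0.027, 0.02, 0], [0, 0, 0]], [1, [-0.027, 0.02, 0], [0, 0, 0]], [1, [-0.027, 0.02, 0], [0, 0, 0]], [1, [-0.027, 0.02, 0], [0, 0, 0]], [1, [-0.027, 0.02, 0], [0, 0, 0]], [1, [-0.027, 0.02, 0], [0, 0, 0]]])

```text
time_s: 1.77
eef_pos: [375.2, 246.4, 231.1]
ee_rot: [-0.0, 0.728, 0.686, -0.0]
force: [1.1, 0.0, -0.4]
grip_width: -0.001
grip_force: 0.0
```

servo_tool(commands=[[1, [-0.027, 0.02, 0], [0, 0, 0]], [1, [-0.027, 0.02, 0], [0, 0, 0]], [1, [-0.027, 0.02, 0], [0, 0, 0]], [1, [-0.027, 0.02, 0], [0, 0, 0]], [1, [-0.027, 0.02, 0], [0, 0, 0]], [1, [-0.027, 0.02, 0], [0, 0, 0]], [1, [-0.027, 0.02, 0], [0, 0, 0]], [1, [-0.027, 0.02, 0], [0, 0, 0]], [1, [0, 0, 0], [0, 0, 0]], [1, [0, 0, 0], [0, 0, 0]]])

```text
time_s: 2.6
eef_pos: [521.9, 21.7, 230.6]
ee_rot: [-0.001, 0.729, 0.685, -0.0]
force: [0.0, 0.2, 1.1]
grip_width: -0.001
grip_force: 0.0
```

```bash
cat >> h.py <<'E'
def wristcam(s,w):
    from scipy.spatial.transform import Rotation as Ro
    q=s["ee_rot"];T=np.eye(4);T[:3,:3]=Ro.from_quat([q[1],q[2],q[3],q[0]]).as_matrix();T[:3,3]=s["eef_pos"]
    M=np.linalg.inv(T@np.array(w["T_tool_cam"]))
    w["rvec"]=cv2.Rodrigues(M[:3,:3])[0].ravel();w["tvec"]=M[:3,3];return w
def AB(p): return (0.0591*p[0]+.9983*p[1], .9983*p[0]-.0591*p[1])
E
python3 - <<'E'
from rig import *;from h import *
s=sense();w=wristcam(s,capture("wrist"))
cv2.imwrite('pics/w1.png',w["pixels"][:,:,::-1])
im=w["pixels"].astype(int)
for b in blobs(w,im.max(2)<100,59,300,60000):print(b,AB(b[2][0]))
E
```

```text
(array([321. , 356.7]), 45174.0, ((511.4820556640625, -136.83615112304688), (189.00657653808594, 689.9261474609375), 86.51641082763672)) (-106.37494017639159, 518.6995527008056)
(array([256.8, 207.9]), 1858.5, ((457.64837646484375, -1.1473312377929688), (59.39894485473633, 33.77494430541992), 18.591140747070312)) (25.901638274383544, 456.9381815010071)
(array([502.6, 175.7]), 3278.5, ((691.73681640625, 15.085220336914062), (57.64921569824219, 80.90180969238281), 68.93898010253906)) (55.941221311950684, 689.6693272964478)
(array([398.7, 136. ]), 1484.0, ((593.671630859375, 58.65790939331055), (44.71644973754883, 29.765031814575195), 13.493284225463867)) (93.64418433113099, 589.1957066417693)
(array([324.7, 135.1]), 1161.0, ((527.218505859375, 63.73155212402344), (32.98190689086914, 31.062959671020508), 9.451024055480957)) (94.78182218170166, 522.5556996688842)
(array([195.6, 124.2]), 6765.5, ((435.2239990234375, 86.106689453125), (82.53289031982422, 186.3786163330078), 74.33843231201172)) (111.68204642333984, 429.39521287841796)
```

View pics/w1.png

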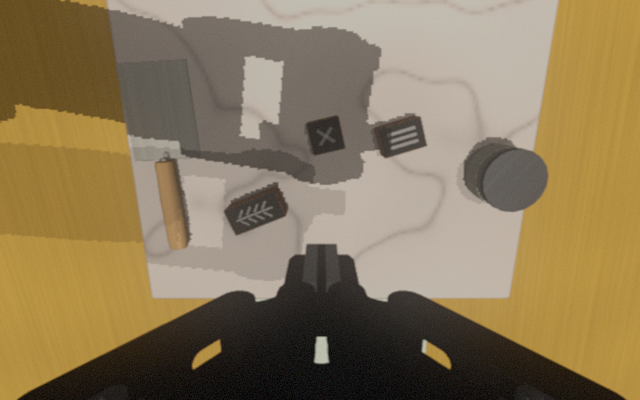

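servo_tool(commands=[[1, [0, 0.001, 0.02], [0, 0, 0]], [1, [0, 0.001, 0.02], [0, 0, 0]], [1, [0, 0, 0.02], [0, 0, 0]], [1, [0, 0, 0.02], [0, 0, 0]], [1, [0, 0, 0.02], [0, 0, 0]], [1, [0, 0, 0.02], [0, 0, 0]], [1, [0, 0, 0.02], [0, 0, 0]], [1, [0, 0, 0.02], [0, 0, 0]], [1, [0, 0, 0.015], [0, 0, 0]], [1, [0, 0, 0.01], [0, 0, 0]]])

```text
time_s: 3.48
eef_pos: [522.5, 24.0, 45.0]
ee_rot: [-0.001, 0.727, 0.686, -0.001]
force: [-0.2, -0.3, -0.3]
grip_width: -0.001
grip_force: 0.0
```

servo_tool(commands=[[1, [0, 0, 0.003], [0, 0, 0]], [1, [0, 0, 0], [0, 0, 0]], [1, [0.003, 0, 0], [0, 0, 0]], [1, [0.003, 0, 0], [0, 0, 0]], [1, [0.003, 0, 0], [0, 0, 0]], [1, [0.003, 0, 0], [0, 0, 0]], [1, [0.003, 0, 0], [0, 0, 0]], [1, [0.003, 0, 0], [0, 0, 0]], [1, [0.003, 0, 0], [0, 0, 0]], [1, [0.003, 0, 0], [0, 0, 0]]])

```text
time_s: 4.32
eef_pos: [525.1, 47.0, 43.3]
ee_rot: [0.0, 0.728, 0.686, -0.0]
force: [-1.3, -0.0, -0.1]
grip_width: -0.001
grip_force: 0.1
```

servo_tool(commands=[[1, [0.005, 0, 0], [0, 0, 0]], [1, [0.005, 0, 0], [0, 0, 0]], [1, [0.005, 0, 0], [0, 0, 0]], [1, [0.005, 0, 0], [0, 0, 0]], [1, [0.005, 0, 0], [0, 0, 0]], [1, [0.005, 0, 0], [0, 0, 0]], [1, [0.005, 0, 0], [0, 0, 0]], [1, [0.005, 0, 0], [0, 0, 0]], [1, [0.005, 0, 0], [0, 0, 0]], [1, [0.005, 0, 0], [0, 0, 0]]])

```text
time_s: 5.15
eef_pos: [528.1, 97.1, 43.3]
ee_rot: [-0.0, 0.728, 0.686, -0.0]
force: [-0.1, -0.0, 0.3]
grip_width: 0.001
grip_force: 0.1
```

```bash
cat > look.py <<'E'
import sys
from rig import *;from h import *
n=sys.argv[1];s=sense();w=wristcam(s,capture("wrist"));t=capture("top")
print('tcp AB',AB(s["eef_pos"]),s["eef_pos"][2])
a=w["pixels"];b=cv2.resize(t["pixels"][140:285,210:420],None,fx=1.5,fy=1.5) if 0 else t["pixels"][140:285,210:420]
a=a.copy();a[-145:,-210:]=b
cv2.imwrite(f'pics/{n}.png',a[:,:,::-1])
im=w["pixels"].astype(int)
for b in blobs(w,im.max(2)<100,59,300,6000):print('w',b,AB(b[2][0]))
im=t["pixels"].astype(int);m=im.max(2)<100;m[:140]=0;m[285:]=0;m[:,:275]=0;m[:,420:]=0
for b in blobs(t,m,59,25,1000):print('t',b,AB(b[2][0]))
E
python3 look.py l1
```

```text
tcp AB (np.float64(128.12581209580077), np.float64(521.4169378021394)) 43.283704277907205
w (array([ 92.5, 232.2]), 1933.0, ((440.1474609375, 120.28529357910156), (15.343477249145508, 42.4992790222168), 15.629742622375488)) (146.09352352142335, 432.29034940338136)
w (array([ 31.1, 224.4]), 3614.0, ((413.61895751953125, 127.2013931274414), (32.907588958740234, 25.264278411865234), 82.51624298095703)) (151.43003114852905, 405.3982029579162)
t (array([324.4, 234.4]), 147.0, ((452.94384765625, -4.568965911865234), (54.95954895019531, 30.934341430664062), 19.143848419189453)) (22.20778272666931, 452.4438690006256)
t (array([296.4, 226.3]), 646.5, ((456.866455078125, 93.68743133544922), (319.1542053222656, 115.2890625), 1.5168697834014893)) (120.52897019729613, 450.5528549125671)
t (array([318.3, 161.3]), 271.5, ((689.9219360351562, 18.49581527709961), (66.14488983154297, 58.08785629272461), 0.6146275401115417)) (59.238758810806274, 687.6559660610199)
```

View pics/l1.png

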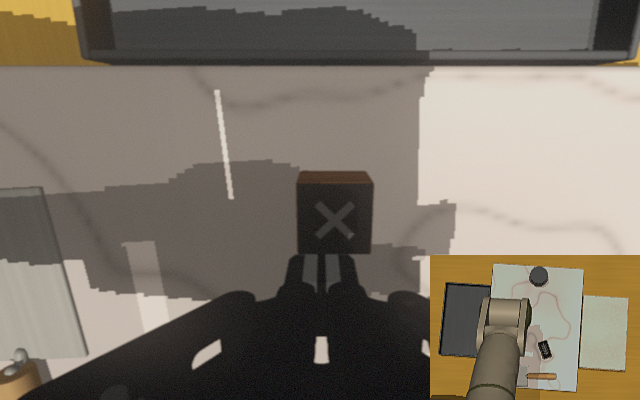

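The square stamp is flush against the fingers at (335,213), with the stone edge straight ahead at row 66 and the tray beyond it.

servo_tool(commands=[[1, [0.005, 0, 0], [0, 0, 0]], [1, [0.005, 0, 0], [0, 0, 0]], [1, [0.005, 0, 0], [0, 0, 0]], [1, [0.005, 0, 0], [0, 0, 0]], [1, [0.005, 0, 0], [0, 0, 0]], [1, [0.005, 0, 0], [0, 0, 0]], [1, [0.005, 0, 0], [0, 0, 0]], [1, [0.005, 0, 0], [0, 0, 0]], [1, [0.005, 0, 0], [0, 0, 0]], [1, [0.005, 0, 0], [0, 0, 0]]])

```text
time_s: 6.08
eef_pos: [531.0, 147.0, 43.3]
ee_rot: [0.0, 0.728, 0.686, 0.0]
force: [-0.8, -0.1, -0.4]
grip_width: 0.005
grip_force: 0.1
```

servo_tool(commands=[[1, [0.005, 0, 0], [0, 0, 0]], [1, [0.005, 0, 0], [0, 0, 0]], [1, [0.005, 0, 0], [0, 0, 0]], [1, [0.005, 0, 0], [0, 0, 0]], [1, [0.005, 0, 0], [0, 0, 0]], [1, [0.005, 0, 0], [0, 0, 0]], [1, [0.005, 0, 0], [0, 0, 0]], [1, [0.005, 0, 0], [0, 0, 0]], [1, [0.004, 0, 0], [0, 0, 0]], [1, [0, 0, 0], [0, 0, 0]]])

```text
time_s: 6.92
eef_pos: [533.6, 191.2, 43.3]
ee_rot: [0.0, 0.727, 0.686, 0.0]
force: [-0.6, 0.2, 0.2]
grip_width: -0.002
grip_force: 0.0
```

```bash
python3 look.py l2
```

```text
tcp AB (np.float64(222.3671518214823), np.float64(521.3860003461755)) 43.30650636812799
t (array([324.5, 234.4]), 145.0, ((453.0964660644531, -5.033832550048828), (54.9532470703125, 29.965513229370117), 19.071247100830078)) (21.752726109695438, 452.62370157585144)
t (array([275.3, 210. ]), 28.0, ((529.7950439453125, 150.0752716064453), (160.65663146972656, 6.413937568664551), 1.5168708562850952)) (181.13103074188234, 520.0249438186646)
t (array([305.5, 190.3]), 105.0, ((594.2825317382812, 57.67680358886719), (43.383358001708984, 29.818140029907227), 13.23996639251709)) (92.70085064849853, 589.863552342224)
t (array([318.2, 161.1]), 273.0, ((689.9219360351562, 18.49581527709961), (66.14488983154297, 58.08785629272461), 0.6146275401115417)) (59.238758810806274, 687.6559660610199)
```

View pics/l2.png

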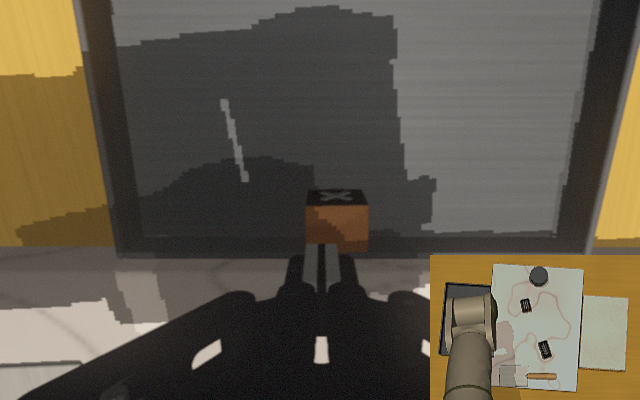

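The square stamp at (337,220) has tipped nose-down just inside the wall, so I push a little farther.

servo_tool(commands=[[1, [0.004, 0, 0], [0, 0, 0]], [1, [0.004, 0, 0], [0, 0, 0]], [1, [0.004, 0, 0], [0, 0, 0]], [1, [0.004, 0, 0], [0, 0, 0]], [1, [0.004, 0, 0], [0, 0, 0]], [1, [0.004, 0, 0], [0, 0, 0]], [1, [0, 0, 0], [0, 0, 0]], [1, [-0.01, 0, 0], [0, 0, 0]], [1, [-0.01, 0, 0], [0, 0, 0]], [1, [-0.01, 0, -0.02], [0, 0, 0]]])

```text
time_s: 7.85
eef_pos: [531.2, 182.8, 60.4]
ee_rot: [-0.002, 0.728, 0.686, -0.003]
force: [0.3, -0.7, -0.3]
grip_width: -0.0
grip_force: 0.0
```

servo_tool(commands=[[1, [-0.01, 0.005, -0.03], [0, 0, 0]], [1, [-0.02, 0.01, -0.01], [0, 0, 0]], [1, [-0.02, 0.01, 0], [0, 0, 0]], [1, [-0.02, 0.01, 0], [0, 0, 0]], [1, [-0.02, 0.01, 0], [0, 0, 0]], [1, [-0.02, 0.01, 0], [0, 0, 0]], [1, [-0.02, 0.01, 0], [0, 0, 0]], [1, [-0.02, 0.005, 0], [0, 0, 0]], [1, [0, 0, 0], [0, 0, 0]], [1, [0, 0, 0], [0, 0, 0]]])

```text
time_s: 8.68
eef_pos: [594.0, 28.8, 103.2]
ee_rot: [-0.0, 0.729, 0.685, -0.0]
force: [-0.9, 0.8, -0.2]
grip_width: 0.004
grip_force: 0.0
```

```bash
python3 look.py l3
```

```text
tcp AB (np.float64(63.868597099833124), np.float64(591.2732414316695)) 103.16318429167116
w (array([  8. , 298.8]), 404.5, ((398.02508544921875, -6.637126922607422), (46.20140838623047, 7.683330059051514), 85.10850524902344)) (16.89743874320984, 397.74069700508113)
w (array([108.1, 285.2]), 4763.5, ((462.2019958496094, -0.2920799255371094), (68.94795989990234, 32.73640060424805), 18.254173278808594)) (27.024554565048216, 461.4335143802642)
w (array([461.7, 217.4]), 1933.5, ((677.7435913085938, 28.918548583984375), (56.24089431762695, 39.81959533691406), 47.87586975097656)) (68.9240332977295, 674.8823409820557)
w (array([154.5, 182.9]), 1177.5, ((504.6775207519531, 61.414337158203125), (18.941587448120117, 41.00266647338867), 74.71917724609375)) (91.1363742614746, 500.189981640625)
t (array([281.6, 211.8]), 118.0, ((517.2830200195312, 131.55966186523438), (34.558570861816406, 164.52513122558594), 70.12078094482422)) (161.90743692321774, 508.62846286926265)
t (array([315.2, 231.5]), 712.5, ((489.9886474609375, 11.044113159179688), (148.5463104248047, 421.944580078125), 63.83167266845703)) (39.98366723175049, 488.50295967254635)
t (array([307.6, 169.4]), 285.0, ((663.7073364257812, 56.8060302734375), (123.95068359375, 131.8402862548828), 80.32872009277344)) (95.93456360473633, 659.2217975646973)
```

View pics/l3.png

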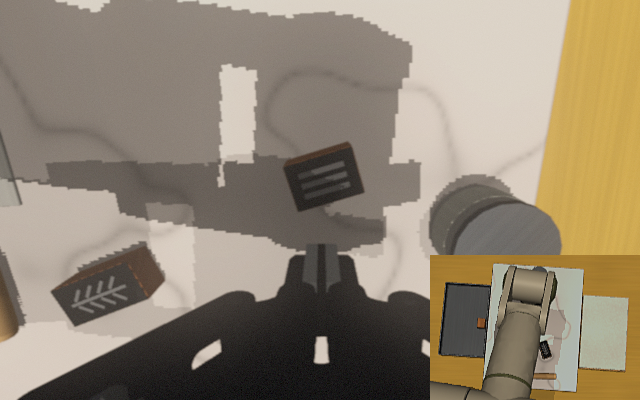

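The small top view shows the square stamp in the tray. In the wrist view the mid stamp is centred ahead of the fingers at (323,177).

servo_tool(commands=[[1, [-0.015, 0, 0.01], [0, 0, 0]], [1, [0, 0, 0.015], [0, 0, 0]], [1, [0, 0, 0.015], [0, 0, 0]], [1, [0, 0, 0.012], [0, 0, 0]], [1, [0, 0, 0.008], [0, 0, 0]], [1, [0, 0, 0], [0, 0, 0]], [1, [0.003, 0, 0], [0, 0, 0]], [1, [0.003, 0, 0], [0, 0, 0]], [1, [0.003, 0, 0], [0, 0, 0]], [1, [0.003, 0, 0], [0, 0, 0]]])

```text
time_s: 9.62
eef_pos: [594.4, 28.0, 44.0]
ee_rot: [0.0, 0.728, 0.686, 0.0]
force: [0.2, 0.6, -0.7]
grip_width: -0.002
grip_force: 0.0
```

servo_tool(commands=[[1, [0.003, 0, 0], [0, 0, 0]], [1, [0.003, 0, 0], [0, 0, 0]], [1, [0.003, 0, 0], [0, 0, 0]], [1, [0.003, 0, 0], [0, 0, 0]], [1, [0.003, 0, 0], [0, 0, 0]], [1, [0.003, 0, 0], [0, 0, 0]], [1, [0.005, 0, 0], [0, 0, 0]], [1, [0.005, 0, 0], [0, 0, 0]], [1, [0.005, 0, 0], [0, 0, 0]], [1, [0.005, 0, 0], [0, 0, 0]]])

```text
time_s: 10.45
eef_pos: [596.3, 66.1, 43.3]
ee_rot: [-0.0, 0.728, 0.686, 0.0]
force: [0.4, -0.2, -0.5]
grip_width: -0.002
grip_force: 0.1
```

servo_tool(commands=[[1, [0.005, 0, 0], [0, 0, 0]], [1, [0.005, 0, 0], [0, 0, 0]], [1, [0.005, 0, 0], [0, 0, 0]], [1, [0.005, 0, 0], [0, 0, 0]], [1, [0.005, 0, 0], [0, 0, 0]], [1, [0.005, 0, 0], [0, 0, 0]], [1, [0.005, 0, 0], [0, 0, 0]], [1, [0.005, 0, 0], [0, 0, 0]], [1, [0.005, 0, 0], [0, 0, 0]], [1, [0.005, 0, 0], [0, 0, 0]]])

```text
time_s: 11.28
eef_pos: [599.3, 115.9, 43.3]
ee_rot: [-0.0, 0.728, 0.686, -0.0]
force: [-0.4, -0.8, -0.1]
grip_width: 0.005
grip_force: 0.1
```

```bash
python3 look.py l4
```

```text
tcp AB (np.float64(151.10812361516216), np.float64(591.4353602757989)) 43.30360977786088
t (array([324.5, 234.4]), 144.0, ((453.10650634765625, -5.039436340332031), (54.959075927734375, 29.9370059967041), 19.138450622558594)) (21.74772522659302, 452.6340559745788)
t (array([285.5, 184.5]), 34.5, ((620.017333984375, 127.94463348388672), (54.2701530456543, 36.01357650756836), 86.83651733398438)) (164.37015204544068, 611.4017766777038)
t (array([292.7, 222.8]), 713.5, ((500.28472900390625, 106.35430145263672), (84.9461669921875, 405.5098571777344), 89.37279510498047)) (135.7403266242981, 493.1487057487488)
t (array([318.3, 161.3]), 271.5, ((689.9219360351562, 18.49581527709961), (66.14488983154297, 58.08785629272461), 0.6146275401115417)) (59.238758810806274, 687.6559660610199)
```

View pics/l4.png

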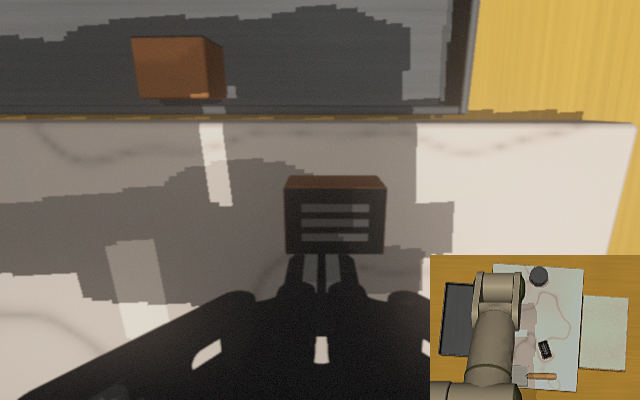

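The mid stamp at (335,220) is flush against the fingers and clear of the tray's right wall (col 450). The square stamp lies in the tray at (178,68).

servo_tool(commands=[[1, [0.005, 0, 0], [0, 0, 0]], [1, [0.005, 0, 0], [0, 0, 0]], [1, [0.005, 0, 0], [0, 0, 0]], [1, [0.005, 0, 0], [0, 0, 0]], [1, [0.005, 0, 0], [0, 0, 0]], [1, [0.005, 0, 0], [0, 0, 0]], [1, [0.005, 0, 0], [0, 0, 0]], [1, [0.005, 0, 0], [0, 0, 0]], [1, [0.005, 0, 0], [0, 0, 0]], [1, [0.005, 0, 0], [0, 0, 0]]])

```text
time_s: 12.22
eef_pos: [602.2, 165.8, 43.3]
ee_rot: [-0.0, 0.728, 0.686, -0.0]
force: [-0.2, -0.1, -0.2]
grip_width: -0.0
grip_force: 0.0
```

servo_tool(commands=[[1, [0.005, 0, 0], [0, 0, 0]], [1, [0.005, 0, 0], [0, 0, 0]], [1, [0.005, 0, 0], [0, 0, 0]], [1, [0.005, 0, 0], [0, 0, 0]], [1, [0.005, 0, 0], [0, 0, 0]], [1, [0.005, 0, 0], [0, 0, 0]], [1, [0.005, 0, 0], [0, 0, 0]], [1, [0.005, 0, 0], [0, 0, 0]], [1, [0.005, 0, 0], [0, 0, 0]], [1, [0, 0, 0], [0, 0, 0]]])

```text
time_s: 13.05
eef_pos: [604.9, 211.2, 43.3]
ee_rot: [-0.0, 0.727, 0.686, 0.0]
force: [0.0, -0.5, -0.3]
grip_width: -0.001
grip_force: 0.0
```

servo_tool(commands=[[1, [0, 0, 0], [0, 0, 0]], [1, [-0.01, 0, 0], [0, 0, 0]], [1, [-0.01, 0, 0], [0, 0, 0]], [1, [-0.01, 0, -0.02], [0, 0, 0]], [1, [-0.01, 0, -0.03], [0, 0, 0]], [1, [-0.025, -0.015, -0.01], [0, 0, 0]], [1, [-0.025, -0.015, 0], [0, 0, 0]], [1, [-0.025, -0.015, 0], [0, 0, 0]], [1, [-0.025, -0.015, 0], [0, 0, 0]], [1, [-0.025, -0.015, 0], [0, 0, 0]]])

```text
time_s: 13.88
eef_pos: [519.0, 47.9, 103.4]
ee_rot: [0.0, 0.728, 0.686, -0.0]
force: [0.1, -0.4, 0.1]
grip_width: -0.002
grip_force: 0.0
```

servo_tool(commands=[[1, [-0.025, -0.015, 0], [0, 0, 0]], [1, [-0.025, -0.015, 0], [0, 0, 0]], [1, [-0.025, -0.015, 0], [0, 0, 0]], [1, [-0.025, -0.015, 0], [0, 0, 0]], [1, [0, 0, 0], [0, 0, 0]], [1, [0, 0, 0], [0, 0, 0]]])

```text
time_s: 14.38
eef_pos: [453.9, -47.8, 103.6]
ee_rot: [0.0, 0.729, 0.685, 0.0]
force: [-0.4, -0.6, 0.1]
grip_width: 0.001
grip_force: 0.0
```

```bash
python3 look.py l5
```

```text
tcp AB (np.float64(-20.905783711916406), np.float64(455.9145549062967)) 103.57697485399781
t (array([340. , 269.6]), 119.0, ((345.446533203125, -61.95016860961914), (47.14368438720703, 99.8276596069336), 82.566650390625)) (-41.4289632106781, 348.52052906150817)
t (array([361.2, 237. ]), 64.0, ((451.32427978515625, -120.56189727783203), (22.641517639160156, 113.19995880126953), 80.54412841796875)) (-93.68367711715698, 457.6822366386413)
t (array([302.9, 247.2]), 788.0, ((413.3653259277344, 49.638423919677734), (77.47947692871094, 282.2376403808594), 67.96388244628906)) (73.98392936134339, 409.7289740200042)
t (array([333. , 221.4]), 159.5, ((491.545166015625, -41.797447204589844), (120.9942626953125, 116.90990447998047), 74.07415008544922)) (-12.676072232818605, 493.1797683631897)
t (array([318.3, 161.3]), 271.5, ((689.9219360351562, 18.49581527709961), (66.14488983154297, 58.08785629272461), 0.6146275401115417)) (59.238758810806274, 687.6559660610199)
```

View pics/l5.png

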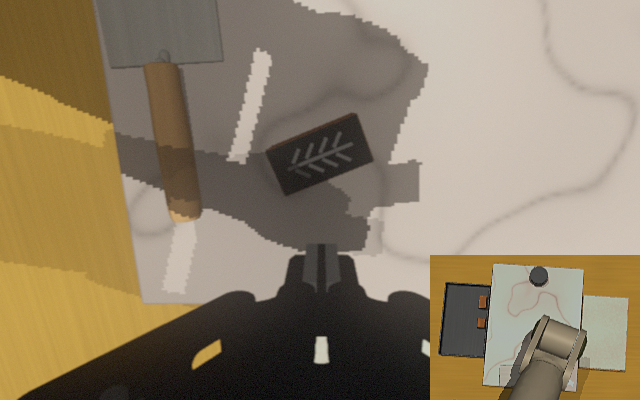

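Both pushed stamps lie in the tray. The long stamp is centred ahead of the fingers at (320,153), and the knife blade edge is at col 222, well clear.

servo_tool(commands=[[1, [-0.006, 0, 0.01], [0, 0, 0]], [1, [0, 0, 0.015], [0, 0, 0]], [1, [0, 0, 0.015], [0, 0, 0]], [1, [0, 0, 0.012], [0, 0, 0]], [1, [0, 0, 0.008], [0, 0, 0]], [1, [0, 0, 0], [0, 0, 0]], [1, [0.003, 0, 0], [0, 0, 0]], [1, [0.003, 0, 0], [0, 0, 0]], [1, [0.003, 0, 0], [0, 0, 0]], [1, [0.003, 0, 0], [0, 0, 0]]])

```text
time_s: 15.32
eef_pos: [455.1, -40.0, 43.8]
ee_rot: [0.0, 0.728, 0.686, 0.0]
force: [0.5, 0.0, 0.3]
grip_width: 0.002
grip_force: 0.0
```

servo_tool(commands=[[1, [0.003, 0, 0], [0, 0, 0]], [1, [0.003, 0, 0], [0, 0, 0]], [1, [0.003, 0, 0], [0, 0, 0]], [1, [0.003, 0, 0], [0, 0, 0]], [1, [0.003, 0, 0], [0, 0, 0]], [1, [0.003, 0, 0], [0, 0, 0]], [1, [0.003, 0, 0], [0, 0, 0]], [1, [0.003, 0, 0], [0, 0, 0]], [1, [0.005, 0, 0], [0, 0, 0]], [1, [0.005, 0, 0], [0, 0, 0]]])

```text
time_s: 16.15
eef_pos: [456.8, -6.0, 43.3]
ee_rot: [-0.0, 0.728, 0.686, -0.0]
force: [-0.2, -0.3, 0.6]
grip_width: 0.002
grip_force: 0.1
```

servo_tool(commands=[[1, [0.005, 0, 0], [0, 0, 0]], [1, [0.005, 0, 0], [0, 0, 0]], [1, [0.005, 0, 0], [0, 0, 0]], [1, [0.005, 0, 0], [0, 0, 0]], [1, [0.005, 0, 0], [0, 0, 0]], [1, [0.005, 0, 0], [0, 0, 0]], [1, [0.005, 0, 0], [0, 0, 0]], [1, [0.005, 0, 0], [0, 0, 0]], [1, [0.005, 0, 0], [0, 0, 0]], [1, [0.005, 0, 0], [0, 0, 0]]])

```text
time_s: 16.98
eef_pos: [459.8, 44.0, 43.3]
ee_rot: [-0.0, 0.728, 0.686, 0.0]
force: [0.6, 0.1, -0.3]
grip_width: -0.002
grip_force: 0.1
```

```bash
python3 look.py l6
```

```text
tcp AB (np.float64(71.12521311689318), np.float64(456.41222610456464)) 43.29534772586734
t (array([283., 253.]), 253.0, ((377.116943359375, 124.1514892578125), (62.410404205322266, 138.24102783203125), 69.4275894165039)) (146.22804307861327, 369.1384915405273)
t (array([317.5, 249.8]), 463.5, ((413.3618469238281, 23.483051300048828), (85.66778564453125, 236.88560485839844), 85.93720245361328)) (47.87281526603699, 411.2712834522247)
t (array([299.2, 214. ]), 56.5, ((498.9632568359375, 65.1343765258789), (115.2163314819336, 89.85749816894531), 85.03494262695312)) (94.51237656478882, 494.2655776466369)
t (array([318.3, 161.3]), 271.5, ((689.9219360351562, 18.49581527709961), (66.14488983154297, 58.08785629272461), 0.6146275401115417)) (59.238758810806274, 687.6559660610199)
```

View pics/l6.png

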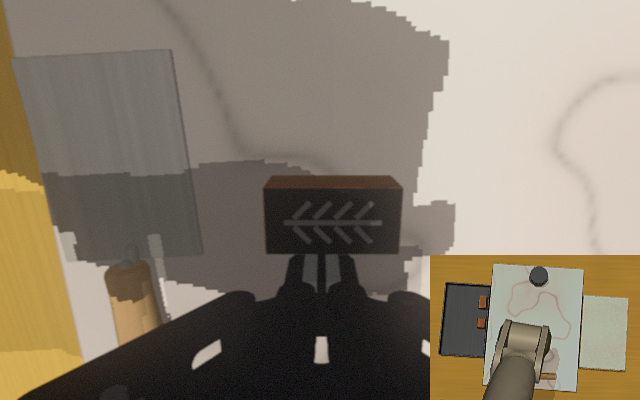

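The long stamp at (333,218) is flush against the fingers and clear of the knife blade (right edge at col 200). I continue over the edge.

servo_tool(commands=[[1, [0.005, 0, 0], [0, 0, 0]], [1, [0.005, 0, 0], [0, 0, 0]], [1, [0.005, 0, 0], [0, 0, 0]], [1, [0.005, 0, 0], [0, 0, 0]], [1, [0.005, 0, 0], [0, 0, 0]], [1, [0.005, 0, 0], [0, 0, 0]], [1, [0.005, 0, 0], [0, 0, 0]], [1, [0.005, 0, 0], [0, 0, 0]], [1, [0.005, 0, 0], [0, 0, 0]], [1, [0.005, 0, 0], [0, 0, 0]]])

```text
time_s: 17.92
eef_pos: [462.8, 94.0, 43.3]
ee_rot: [-0.0, 0.728, 0.686, -0.0]
force: [-0.6, -0.1, -0.1]
grip_width: 0.002
grip_force: 0.1
```

servo_tool(commands=[[1, [0.005, 0, 0], [0, 0, 0]], [1, [0.005, 0, 0], [0, 0, 0]], [1, [0.005, 0, 0], [0, 0, 0]], [1, [0.005, 0, 0], [0, 0, 0]], [1, [0.005, 0, 0], [0, 0, 0]], [1, [0.005, 0, 0], [0, 0, 0]], [1, [0.005, 0, 0], [0, 0, 0]], [1, [0.005, 0, 0], [0, 0, 0]], [1, [0.005, 0, 0], [0, 0, 0]], [1, [0.005, 0, 0], [0, 0, 0]]])

```text
time_s: 18.75
eef_pos: [465.7, 143.9, 43.3]
ee_rot: [-0.0, 0.728, 0.686, -0.0]
force: [0.2, -0.7, 0.3]
grip_width: -0.0
grip_force: 0.1
```

servo_tool(commands=[[1, [0.005, 0, 0], [0, 0, 0]], [1, [0.005, 0, 0], [0, 0, 0]], [1, [0.005, 0, 0], [0, 0, 0]], [1, [0.005, 0, 0], [0, 0, 0]], [1, [0.005, 0, 0], [0, 0, 0]], [1, [0.005, 0, 0], [0, 0, 0]], [1, [0.005, 0, 0], [0, 0, 0]], [1, [0.005, 0, 0], [0, 0, 0]], [1, [0.005, 0, 0], [0, 0, 0]], [1, [0.005, 0, 0], [0, 0, 0]]])

```text
time_s: 19.58
eef_pos: [468.7, 193.8, 43.3]
ee_rot: [0.0, 0.728, 0.686, -0.0]
force: [-0.5, 0.6, 0.5]
grip_width: 0.004
grip_force: 0.0
```

servo_tool(commands=[[1, [0.005, 0, 0], [0, 0, 0]], [1, [0.005, 0, 0], [0, 0, 0]], [1, [0.005, 0, 0], [0, 0, 0]], [1, [0.005, 0, 0], [0, 0, 0]], [1, [0.005, 0, 0], [0, 0, 0]], [1, [0, 0, 0], [0, 0, 0]], [1, [0, 0, 0], [0, 0, 0]], [1, [-0.01, 0, 0], [0, 0, 0]], [1, [-0.01, 0, 0], [0, 0, 0]], [1, [-0.01, 0, -0.02], [0, 0, 0]]])

```text
time_s: 20.42
eef_pos: [466.4, 186.6, 60.8]
ee_rot: [-0.002, 0.728, 0.686, -0.003]
force: [-1.0, 0.6, -1.1]
grip_width: 0.001
grip_force: 0.0
```

servo_tool(commands=[[1, [-0.01, 0, -0.03], [0, 0, 0]], [1, [-0.02, 0, -0.03], [0, 0, 0]], [1, [-0.02, 0.005, -0.03], [0, 0, 0]], [1, [-0.02, 0.01, -0.03], [0, 0, 0]], [1, [-0.02, 0.01, -0.03], [0, 0, 0]], [1, [-0.02, 0.01, -0.02], [0, 0, 0]], [1, [-0.02, 0.01, 0], [0, 0, 0]], [1, [-0.02, 0, 0], [0, 0, 0]], [1, [0, 0, 0], [0, 0, 0]], [1, [0, 0, 0], [0, 0, 0]]])

```text
time_s: 21.25
eef_pos: [504.0, 34.5, 233.1]
ee_rot: [-0.0, 0.729, 0.685, -0.0]
force: [0.0, 0.4, 0.1]
grip_width: 0.002
grip_force: 0.0
```

```bash
python3 look.py l7
python3 - <<'E'
from rig import *;from h import *
t=capture("top");im=t["pixels"].astype(int)
m=(im[...,0]-im[...,2]>40)&(im[...,0]<220);m[:172]=0;m[240:]=0;m[:,:224]=0;m[:,268:]=0
for b in blobs(t,m,30,15,2000):print(b,AB(b[2][0]),'tray A 290 B 531')
E
```

```text
tcp AB (np.float64(64.2143700988125), np.float64(501.11011999310574)) 233.0930630828132
w (array([520.7, 186.4]), 4166.0, ((691.8543701171875, 14.661277770996094), (58.09588623046875, 84.14647674560547), 69.46883392333984)) (55.524946872711176, 689.8117361717225)
w (array([360.5,   5.9]), 3088.0, ((545.9579467773438, 179.76254272460938), (8.882674217224121, 215.393798828125), 86.42731475830078)) (211.72306105651856, 534.4058519927979)
w (array([26.7, 63.9]), 3583.0, ((259.50762939453125, 150.04383850097656), (106.83598327636719, 51.050933837890625), 72.1208267211914)) (165.12566487274168, 250.19887556915282)
t (array([318.3, 161.3]), 271.5, ((689.9219360351562, 18.49581527709961), (66.14488983154297, 58.08785629272461), 0.6146275401115417)) (59.238758810806274, 687.6559660610199)
(array([258.3, 228. ]), 103.0, ((474.10107421875, 209.369384765625), (23.771486282348633, 53.136070251464844), 86.67379760742188)) (237.03283029785158, 460.92137175292964) tray A 290 B 531
(array([260.7, 207.7]), 57.5, ((540.8006591796875, 204.09268188476562), (29.915685653686523, 22.779495239257812), 1.7081071138381958)) (235.70704328308105, 527.8194205596924) tray A 290 B 531
(array([262.1, 186.5]), 69.0, ((610.12548828125, 201.00698852539062), (23.494945526123047, 38.11748504638672), 86.67070007324219)) (236.72369300231935, 597.2087619293212) tray A 290 B 531
```

View pics/l7.png

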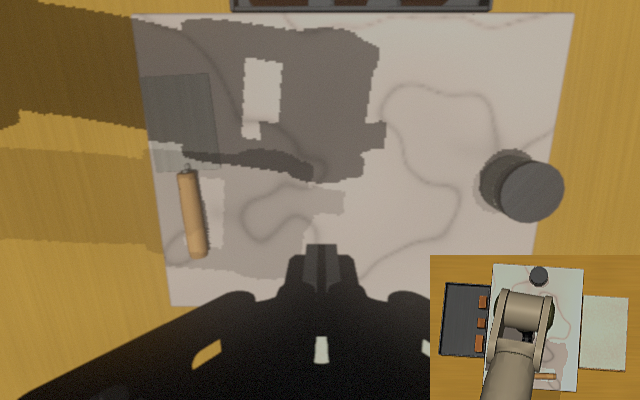

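The stone is clear. All three stamps lie flat in the tray, about 53 mm from its centre in y and at -70, -3 and +66 mm in x. The tin and knife haven't moved and the arm is clear.

```bash
python3 -c "
from rig import *
print(finish_job())"
```

```text
the job is handed in; nothing more can be done
None
```

I pushed all three stamps into the tray with the fingers closed and handed the job in at about 21 s. The final images show them lying flat inside the tray, the tin and knife not visibly moved, and the arm clear; I didn't re-measure the brayer or solvent can, which no move came near, and the hand-in gave no verdict.

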